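Open the waxing chuck and set the tall bisque tumbler in it foot up

TASK

Get the tall tumbler ready for waxing its foot: lift the dust lid off the plaster chuck by its knob and set it knob up, rim flat down, into the round recess of the plywood lid rest. Then take the taller of the two tumblers from the draining rack and set it down gently, foot up and mouth down, fully home inside the chuck's raised collar. Leave the shorter tumbler, the glaze jar and the small upright cup where they are.

Things in the scene. Friction and masses are not known exactly. Their poses are not given: they have to be found in the camera images.
- drain_rack: Fixed draining rack: wooden base 150 (x) x 200 (y) x 14 mm, 125 mm high with its tumblers; origin: centre of the underside. Two wire bays at y = -57.5 and +57.5 mm hold a tumbler each on two rails 36 mm apart, falling 25 degrees towards +x: foot high on the -x side (towards the robot), mouth low on the +x side against the upturned rail ends (67 mm high).
- tall_tumbler: The taller unglazed terracotta tumbler, straight round, 60 mm outside diameter, 92 mm long, wall 4 mm, closed foot, open mouth, about 0.15 kg. Origin on its axis 36 mm from the foot and 56 mm from the mouth; its z axis runs along its axis from foot to mouth (z points 25 degrees below level in the rack, straight down when done). It may be in either bay.
- tall_tumbler_mouth (a point): Centre of the tall tumbler's mouth, in the plane of its rim.
- short_tumbler: The shorter terracotta tumbler, 60 mm diameter, 62 mm long, in the other bay; not to be moved. Origin on its axis 56 mm from the mouth, 6 mm from the foot; z from foot to mouth.
- chuck: Fixed white plaster chuck: a round bat 124 mm across and 20 mm thick with a raised round collar on top (outside 75 mm, inside 67 mm diameter, 13 mm high, so its top is 33 mm above the table). The inside of the collar is the pocket for the tumbler's mouth. Origin: centre of the underside, on the table.
- chuck_seat (a point): Centre of the flat floor inside the chuck's collar, 20 mm above the table.
- lid_rest: Fixed plywood plate 126 x 126 x 20 mm with a round recess in the middle, 97 mm diameter and 8 mm deep. Origin: centre of the underside, on the table.
- rest_seat (a point): Centre of the floor of the recess in the lid rest, 12 mm above the table.
- dust_lid: Loose turned dark-wood lid, 90 mm diameter, with a skirt (inside 82 mm diameter, 12 mm deep) that goes loosely over the chuck's collar, and a round knob on top, 23 mm diameter, from 17 to 42 mm above the rim. About 0.1 kg. Origin: centre of the rim plane (underside); z points up through the knob. It starts on the chuck, rim 21.5 mm above the table.
- lid_knob (a point): Centre of the lid's knob, 31 mm above its rim plane: the point to grip.
- glaze_jar: Loose closed glaze jar, 66 mm diameter, 87 mm high, standing close to the chuck; not to be moved. Origin: centre of its underside.
- small_cup: Loose small terracotta cup standing upright, tapered, 68 mm across its rim, 56 mm high, near the lid rest; not to be moved. Origin: centre of its underside.
- stone: Polishing stone 40 x 53 x 34 mm, fast on the table near the rack, in the way only. Origin: centre of its underside.
- lamp_shade (a point): Centre of the open underside of the fixed bench lamp's dark conical shade, 120 mm across and 90 mm high, hanging behind the work on a thin jointed arm that comes from the back edge of the table; keep the arm clear of it.

How it is judged:
By the outcome, as a careful person would: the job done as asked, in the order asked, and still so for the second after the job is handed in, with the robot touching nothing.
It also fails if it takes over 56 s, if anything falls off the work surface, if the arm or the gripper's body presses on something with over 40 N, if the wrist force passes 120 N, or if a joint passes its speed limit or range.

ROBOT

A 6-joint arm with a two-finger parallel gripper is mounted at the origin on the work surface; the furniture and walls round the work are solid. World frame = base frame: x ahead of the robot, y to its left, z up, the work surface at z = 0. Lengths are in m, angles in degrees, forces in N, time in s.
With the tool pointing down it reaches from about 0.375 to 0.75 m from the base axis. Payload 9 kg.
Tool frame: the origin (TCP) lies where the fingers leave the gripper's body, on its centre line; the fingertips stand 73 mm ahead of it and the grasp point (between the pads) lies 54 mm ahead of it (robot.tip_reach is the distance from the TCP to the fingertips, in m); z points along the fingers, y is the line along which they close (so a half turn about z gives the same grasp; the last joint's range is limited). The gripper opens to 85 mm and grips with 20 to 120 N. Pads are 22 mm wide; open, the fingers measure 114 mm over their backs; the gripper's body (76 mm by 85 mm) begins 54 mm behind the grasp point. The pads swing forward as they close: fully open they stand 13 mm farther back than shut.
Start: joints at [-76.645, 5.964, 5.575, 89.605, 0, 77.527], TCP at [0.261, -0.54, 0.304] pointing down, gripper open.
Joint ranges: [-171.21, 171.21], [-48.23, 106.86], [-62.78, 66.21], [-105.2, 120.99], [-86.42, 89.51], [-180, 180]. Speed limits (degrees/s): [127.2, 127.2, 147.25, 180, 180, 180].

INTERFACE

Orientations are given as [roll, pitch, yaw] about the fixed x, y, z axes, in that order (R = Rz(yaw) Ry(pitch) Rx(roll)).
In Python, from plant import robot gives the robot as it stands. Calls block until the motion is done:
- robot.move_pose(position, orientation): joint-space move of the TCP to a pose.
- robot.line_to(position, vel=0.15, rotation=None, guard=None): straight line of the TCP; rotation=None keeps the orientation; vel is the mean speed in m/s. With guard (N) it stops when the force on the tool has changed by that much, and returns True; else False.
- robot.goto_joints(angles): joint-space move.
- robot.set_gripper(opening): finger opening in m; the grip force is fixed at half the most; returns when the fingers have stopped.
- robot.pause(seconds).
- robot.ik(position, orientation): joint angles nearest the present ones, or None.
- robot.observe(): the state.
- robot.grab_frame(name): name is "side" or "top"; returns the picture (384x512x3 uint8, blue, green, red); there is no depth.
- robot.get_calibration(name): a dict with "vertical_fov" (degrees; the focal length in pixels is half the picture's height over the tangent of half this angle, whatever the lens; pixels are square), "cx", "cy" (the principal point, pixels), "rvec" (rotation vector, rad) and "tvec" (3), from world to camera coordinates, as OpenCV has them. Camera axes: x right, y down, z forward; pixel columns grow to the right and rows downward; lengths in m; the calibration is good to about 2 mm. A picture is of the moment at which its call begins. get_calibration takes no time and is no camera call.
A pose or a line that the arm cannot do raises robot.IKError and nothing moves.
- robot.job_done(): hands the job in; it is judged then, once.
The state is a dict: "time": time; "q": joint angles; "qvel": joint speeds; "joint_torque": joint torques, N m; "tool_pos": TCP position; "tcp_rot": TCP orientation; "ft_force": force on the tool from outside, world axes, zero at the start; "torque": the same for the moment, N m; "gripper_width": finger opening in m; "gripper_force": force on a finger pad.
Only numpy, scipy, OpenCV 4.12 (cv2) and the standard library are available. Lean on these libraries where they do the work, as an engineer would, in place of code of your own. Each camera call takes 0.05 s, during which the arm holds its last target. There are 200 camera calls.

## Working session

There is one attempt and no reset: what is moved stays moved. The work goes in short steps, each a Python script; the robot and the scene stay as the last script left them, time stands still between calls to the robot, and variables do not carry over. Pictures are saved under pics/ and viewed, at most 10 in all, crops included, and the job is handed in when it is done.

```bash
ls; mkdir -p pics; python3 - <<'E'
from plant import robot
import cv2,numpy as np
for n in("side","top"):
    cv2.imwrite(f"pics/{n}0.png",cv2.resize(robot.grab_frame(n),(800,600),interpolation=cv2.INTER_CUBIC)); c=robot.get_calibration(n); print(n,c)
    R=cv2.Rodrigues(np.array(c["rvec"],float))[0]; print(-R.T@np.array(c["tvec"]).ravel())
print(robot.observe())
E
```

```text
pics
side {'vertical_fov': 52.70150735663252, 'cx': 257.3359058367018, 'cy': 192.66417352704153, 'rvec': array([ 0.22743372, -2.6942581 ,  1.44226401]), 'tvec': array([0.51838099, 0.24860052, 1.15322021])}
[0.37593846 0.89681551 0.84547628]
top {'vertical_fov': 51.318753627653685, 'cx': 260.70552773391375, 'cy': 188.98931009396023, 'rvec': array([ 2.15966115, -2.13993807,  0.14809711]), 'tvec': array([-0.07718734,  0.58683583,  1.43927486])}
[ 0.38413899 -0.07320323  1.50629507]
{'time': 0.1, 'q': array([-7.66461096e+01,  5.99570180e+00,  5.53248422e+00,  8.96055148e+01,
        5.15636999e-04,  7.75267902e+01]), 'qvel': array([ 0.08803682, -0.12547736,  0.11941148, -0.05181199,  0.02493863,
       -0.01232232]), 'joint_torque': array([ 4.08034670e-03, -5.58205247e+01,  5.04722106e+01,  1.28828333e-02,
       -2.59874769e-04, -1.80317039e-05]), 'tool_pos': array([ 0.26135502, -0.53985   ,  0.30320419]), 'tcp_rot': array([-1.79933001e+02, -1.53484969e-02,  2.58270909e+01]), 'ft_force': array([-0.27968026,  0.01674473,  0.27054223]), 'torque': array([ 0.00251384, -0.01131571, -0.00383803]), 'gripper_force': 0.0, 'gripper_width': 0.08532544022368431}
```

View pics/top0.png

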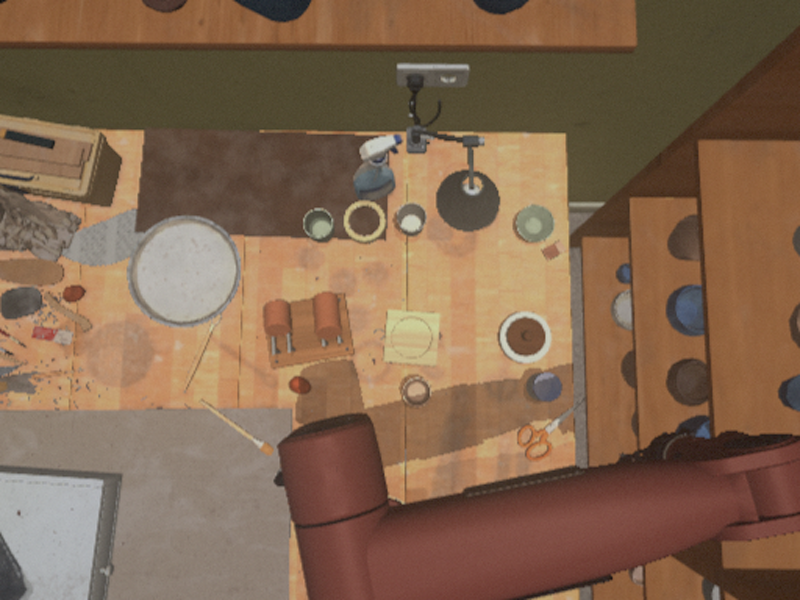

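View pics/side0.png

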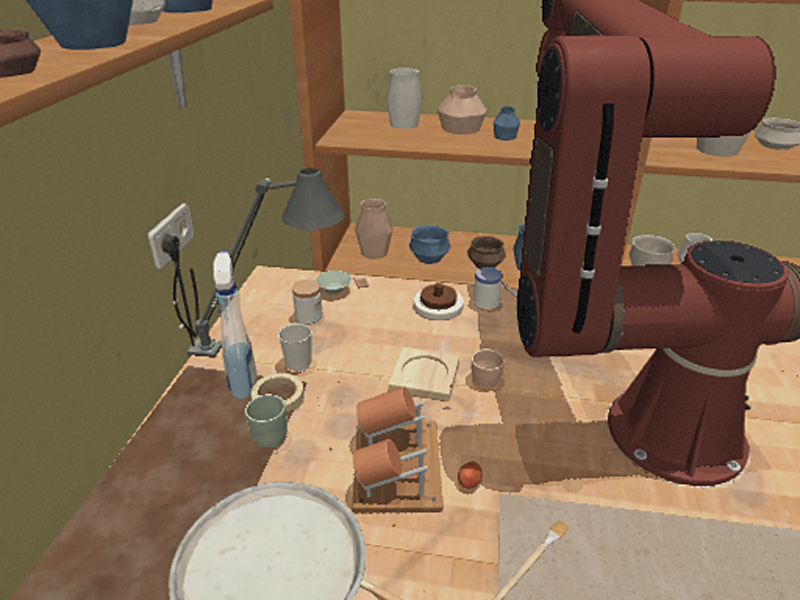

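The top view shows +x up and +y left. The rack is at about (310,330), the plywood rest at (412,337), the chuck with its dark lid at (525,337), the jar at (545,387), the cup at (415,390) and the lamp at (468,200). I'll enlarge both views to measure.

```bash
cat > h.py <<'E'
import cv2,numpy as np
from plant import robot
def cam(n):
    c=robot.get_calibration(n);f=192/np.tan(np.radians(c["vertical_fov"])/2)
    return np.array([[f,0,c["cx"]],[0,f,c["cy"]],[0,0,1]]),np.array(c["rvec"],float),np.array(c["tvec"],float)
def proj(n,P):
    K,r,t=cam(n);return cv2.projectPoints(np.array(P,float).reshape(-1,3),r,t,K,None)[0][:,0]
def back(n,u,v,z):  # pixel -> world at height z
    K,r,t=cam(n);R=cv2.Rodrigues(r)[0];C=-R.T@t;d=R.T@np.linalg.solve(K,[u,v,1]);return C+d*(z-C[2])/d[2]
def crop(n,x0,y0,x1,y1,s,name,img=None):
    img=robot.grab_frame(n) if img is None else img
    o=cv2.resize(img[y0:y1,x0:x1],None,fx=s,fy=s,interpolation=cv2.INTER_CUBIC)
    for x in range(-(-x0//10)*10,x1,10):cv2.putText(o,str(x),((x-x0)*s,8),0,.3,(255,255,255));cv2.line(o,((x-x0)*s,10),((x-x0)*s,14),(255,255,255))
    for y in range(-(-y0//10)*10,y1,10):cv2.putText(o,str(y),(0,(y-y0)*s+3),0,.3,(255,255,255));cv2.line(o,(20,(y-y0)*s),(24,(y-y0)*s),(255,255,255))
    cv2.imwrite("pics/"+name,o)
E
python3 - <<'E'
from h import *
crop("top",164,180,364,264,4,"topc.png")
crop("side",220,170,330,330,3,"sidec.png")
from h import *
import numpy as np
for n,s in (("chuck",(525,337)),("rest",(412,337)),("rack",(310,330))):print(n,back("top",s[0]*.64,s[1]*.64,.03))
E
```

```text
chuck [ 0.49197254 -0.35091349  0.03      ]
rest [ 0.4895207  -0.08369156  0.03      ]
rack [0.50388698 0.15799869 0.03      ]
```

View pics/topc.png

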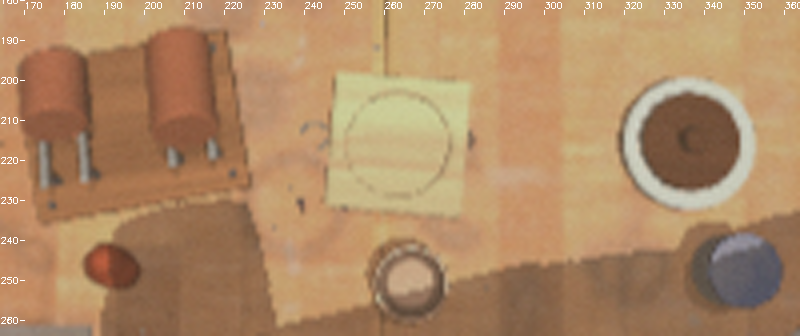

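View pics/sidec.png

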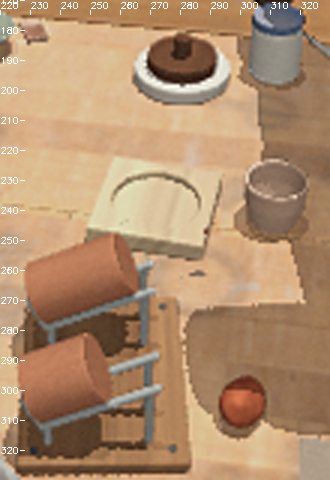

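Enlarged top view: the right-hand tumbler, about (208,205), is the taller one, in the bay nearer the rest. The left one, at (182,205), is shorter. The bat centre is near (336,216), the recess circle near (262,215) and the stone near (192,246). Next I'll refine these by fitting model silhouettes in both views.

```bash
cat > fit.py <<'E'
from h import *
from scipy.optimize import minimize
S=6
def cyl(c0,c1,r):
    c0,c1=np.array(c0,float),np.array(c1,float);d=(c1-c0)/np.linalg.norm(c1-c0)
    u=np.cross(d,[.3,.9,.1]);u/=np.linalg.norm(u);v=np.cross(d,u);a=np.linspace(0,2*np.pi,48,endpoint=False)[:,None]
    rg=r*(np.cos(a)*u+np.sin(a)*v);return np.vstack([c0+rg,c1+rg])
def draw(n,parts,off,shape):
    m=np.zeros(shape,np.uint8)
    for P in parts:
        q=((proj(n,P)-off+.5)*S-.5).astype(np.float32);cv2.fillConvexPoly(m,np.round(cv2.convexHull(q)*16).astype(np.int32),1,shift=4)
    return m
def fit(model,x0,scale,imgs,cams=("top","side"),rad=4,iters=2,dbg=None):
    x=np.array(x0,float)
    for it in range(iters):
        M=[]
        for n in cams:
            q=proj(n,np.vstack(model(x)));lo=np.floor(q.min(0)).astype(int)-12;hi=np.ceil(q.max(0)).astype(int)+12
            im=cv2.resize(imgs[n][lo[1]:hi[1],lo[0]:hi[0]],None,fx=S,fy=S,interpolation=cv2.INTER_CUBIC)
            m=draw(n,model(x),lo,im.shape[:2]);k=cv2.getStructuringElement(2,(2*rad*S+1,)*2)
            g=np.where(m>0,3,2).astype(np.uint8);g[cv2.erode(m,k)>0]=1;g[cv2.dilate(m,k)==0]=0
            cv2.grabCut(im,g,None,np.zeros((1,65)),np.zeros((1,65)),4,cv2.GC_INIT_WITH_MASK)
            M.append((n,lo,(g&1).astype(np.uint8)))
            if dbg:
                o=im.copy();cv2.drawContours(o,cv2.findContours(g&1,0,1)[0],-1,(0,255,0),1);cv2.imwrite(f"pics/d_{dbg}_{n}.png",o)
        def cost(x):return sum(1-(draw(n,model(x),lo,g.shape)&g).sum()/(draw(n,model(x),lo,g.shape)|g).sum() for n,lo,g in M)
        sx=np.vstack([x]+[x+np.eye(len(x))[i]*scale[i] for i in range(len(x))])
        r=minimize(cost,x,method="Nelder-Mead",options=dict(initial_simplex=sx,xatol=1e-5,fatol=1e-5,maxiter=300));x=r.x
    return x,r.fun
c25,s25=np.cos(np.radians(25)),np.sin(np.radians(25))
def tum(x,L=.092): # x: mouth centre, yaw
    m=np.array(x[:3]);d=np.array([c25*np.cos(x[3]),c25*np.sin(x[3]),-s25]);return [cyl(m-L*d,m,.03)]
def lid(x):
    z=x[2] if len(x)>2 else .0215
    return [cyl([x[0],x[1],z],[x[0],x[1],z+.015],.045),cyl([x[0],x[1],z+.015],[x[0],x[1],z+.042],.0115)]
E
python3 - <<'E'
from fit import *
I={n:robot.grab_frame(n) for n in("top","side")}
def rp(n,x,f):print(n,np.round(x,4),round(f,3))
for cs in (("top","side"),("top",),("side",)):
    print(cs)
    l,f=fit(lid,[.492,-.351],[.005]*2,I,cs,rad=2,dbg="lid");rp("lid",l,f)
    ch=lambda x:[cyl([x[0],x[1],0],[x[0],x[1],.02],.062)]+lid(l)
    x,f=fit(ch,[.492,-.351],[.005]*2,I,cs,dbg="chuck");rp("chuck",x,f)
    rest=lambda x:[np.array([[x[0]+.063*(a*np.cos(x[2])-b*np.sin(x[2])),x[1]+.063*(a*np.sin(x[2])+b*np.cos(x[2])),z] for a in(-1,1) for b in(-1,1) for z in(0,.02)])]
    x,f=fit(rest,[.49,-.084,-.08],[.005,.005,.05],I,cs,dbg="rest");rp("rest",x,f)
    x0=back("top",207,190,.07);x0[2]=.059
    t,f=fit(tum,[*x0,.14],[.005,.005,.005,.05],I,cs,dbg="tall");rp("tall mouth,yaw",t,f)
    x,f=fit(lambda x:[cyl([x[0],x[1],0],[x[0],x[1],.087],.033)],back("top",349,247,.087)[:2],[.005]*2,I,cs,dbg="jar");rp("jar",x,f)
import os
ims=[cv2.resize(cv2.imread(f"pics/d_{k}_{n}.png"),(200,200)) for n in("top","side") for k in("chuck","rest","tall","lid")]
cv2.imwrite("pics/dbg.png",np.vstack([np.hstack(ims[:4]),np.hstack(ims[4:])]))
print("cup",back("top",266,250,.056),"stone",back("top",192,246.5,.03))
s=back("top",468*.64,205*.64,.3);print("shade z.3",s)
E
```

```text
('top', 'side')
lid [ 0.4955 -0.3498] 0.101
chuck [ 0.4944 -0.3526] 0.09Traceback (most recent call last):
  File "<stdin>", line 10, in <module>
  File "fit.py", line 28, in fit
    r=minimize(cost,x,method="Nelder-Mead",options=dict(initial_simplex=sx,xatol=1e-5,fatol=1e-5,maxiter=300));x=r.x
    res = _minimize_neldermead(fun, x0, args, callback, bounds=bounds,
                               **options)
    fsim[j] = func(sim[j])
              ~~~~^^^^^^^^
    fx = function(np.copy(x), *(wrapper_args + args))
  File "fit.py", line 26, in cost
    def cost(x):return sum(1-(draw(n,model(x),lo,g.shape)&g).sum()/(draw(n,model(x),lo,g.shape)|g).sum() for n,lo,g in M)
                       ~~~^^^^^^^^^^^^^^^^^^^^^^^^^^^^^^^^^^^^^^^^^^^^^^^^^^^^^^^^^^^^^^^^^^^^^^^^^^^^^^^^^^^^^^^^^^^^^^^
  File "fit.py", line 26, in <genexpr>
    def cost(x):return sum(1-(draw(n,model(x),lo,g.shape)&g).sum()/(draw(n,model(x),lo,g.shape)|g).sum() for n,lo,g in M)
                                                                    ~~~~^^^^^^^^^^^^^^^^^^^^^^^
  File "fit.py", line 11, in draw
    q=((proj(n,P)-off+.5)*S-.5).astype(np.float32);cv2.fillConvexPoly(m,np.round(cv2.convexHull(q)*16).astype(np.int32),1,shift=4)
        ~~~~^^^^^
  File "h.py", line 7, in proj
    K,r,t=cam(n);return cv2.projectPoints(np.array(P,float).reshape(-1,3),r,t,K,None)[0][:,0]
          ~~~^^^
  File "h.py", line 4, in cam
    c=robot.get_calibration(n);f=192/np.tan(np.radians(c["vertical_fov"])/2)
ValueError: time passes only in moves, steps and waits
```

```bash
sed -i 's/^def cam/from functools import lru_cache\n@lru_cache\ndef cam/' h.py
cat > m.py <<'E'
from fit import *
I={n:robot.grab_frame(n) for n in("top","side")}
cv2.imwrite("pics/I_top.png",I["top"]);cv2.imwrite("pics/I_side.png",I["side"])
def rp(n,x,f):print(n,np.round(x,4),round(f,3))
for cs in (("top","side"),("top",),("side",)):
    print(cs)
    l,f=fit(lid,[.492,-.351],[.005]*2,I,cs,rad=2,dbg="lid");rp("lid",l,f)
    ch=lambda x:[cyl([x[0],x[1],0],[x[0],x[1],.02],.062)]+lid(l)
    x,f=fit(ch,[.492,-.351],[.005]*2,I,cs,dbg="chuck");rp("chuck",x,f)
    rest=lambda x:[np.array([[x[0]+.063*(a*np.cos(x[2])-b*np.sin(x[2])),x[1]+.063*(a*np.sin(x[2])+b*np.cos(x[2])),z] for a in(-1,1) for b in(-1,1) for z in(0,.02)])]
    x,f=fit(rest,[.49,-.084,-.08],[.005,.005,.05],I,cs,dbg="rest");rp("rest",x,f)
    x0=back("top",207,190,.07);x0[2]=.059
    t,f=fit(tum,[*x0,.14],[.005,.005,.005,.05],I,cs,dbg="tall");rp("tall mouth,yaw",t,f)
    x,f=fit(lambda x:[cyl([x[0],x[1],0],[x[0],x[1],.087],.033)],back("top",349,247,.087)[:2],[.005]*2,I,cs,dbg="jar");rp("jar",x,f)
ims=[cv2.resize(cv2.imread(f"pics/d_{k}_{n}.png"),(200,200)) for n in("top","side") for k in("chuck","rest","tall","lid")]
cv2.imwrite("pics/dbg.png",np.vstack([np.hstack(ims[:4]),np.hstack(ims[4:])]))
print("cup",back("top",266,250,.056),"stone",back("top",192,246.5,.03))
print("shade z.3",back("top",468*.64,205*.64,.3))
E
python3 m.py
```

```text
('top', 'side')
lid [ 0.4954 -0.35  ] 0.101
chuck [ 0.4949 -0.3525] 0.093
rest [ 0.491  -0.0812 -0.0806] 0.124
tall mouth,yaw [0.5761 0.1226 0.0548 0.1887] 0.195
jar [ 0.3776 -0.3877] 0.111
('top',)
lid [ 0.495 -0.351] 0.04
chuck [ 0.4938 -0.3522] 0.023
rest [ 0.4915 -0.0818 -0.072 ] 0.035
tall mouth,yaw [0.5744 0.1209 0.0654 0.1842] 0.074
jar [ 0.3772 -0.3875] 0.036
('side',)
lid [ 0.4954 -0.3487] 0.053
chuck [ 0.4953 -0.3488] 0.039
rest [ 0.4911 -0.0783 -0.0783] 0.055
tall mouth,yaw [0.5762 0.1225 0.0597 0.1807] 0.07
jar [ 0.3783 -0.389 ] 0.068
cup [ 0.3645834  -0.09283081  0.056     ] stone [0.37440801 0.17744137 0.03      ]
shade z.3 [ 0.73404376 -0.19108127  0.3       ]
```

View pics/dbg.png

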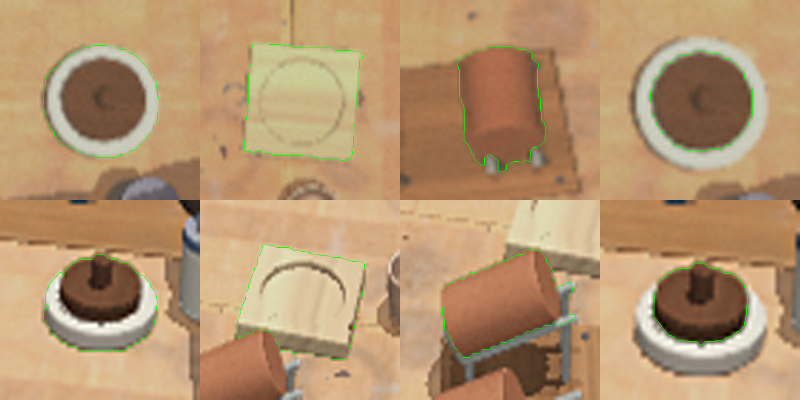

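The segmentation is clean. The two cameras differ by about 3 mm in y, which is calibration bias, but their relative offsets agree to about 1 mm. Before moving I'll check reachability for the lid and tumbler poses.

```bash
cat > g.py <<'E'
from h import *
from scipy.spatial.transform import Rotation as Ro
C=np.array([.4945,-.3505,0]);REST=np.array([.4913,-.080,0]);LID=np.array([.4952,-.350])
M=np.array([.5753,.122,.0589]);PSI=10.4
def tool(psi,tilt): # tool z tilted from down by tilt toward heading psi; closing axis horizontal, perp to psi
    return (Ro.from_euler('z',psi,degrees=True)*Ro.from_euler('y',-tilt,degrees=True)*Ro.from_euler('x',180,degrees=True))
rpy=lambda R:R.as_euler('xyz',degrees=True)
def axis():return np.array([np.cos(np.radians(PSI))*np.cos(np.radians(25)),np.sin(np.radians(PSI))*np.cos(np.radians(25)),-np.sin(np.radians(25))])
E
python3 - <<'E'
from g import *
print("tip",robot.tip_reach,tool(10,60).apply([0,0,1]),rpy(tool(10,60)))
for z in(.25,.1145):print("lid",z,robot.ik([*LID,z],[180,0,0]))
print(robot.ik([REST[0],REST[1],.105],[180,0,0]))
d=axis();o=M-.056*d
for a in(0,-10,-20,-30,-40):
    R=tool(PSI,65+a);z=R.apply([0,0,1])
    g=o-.054*z
    q1=robot.ik(g,rpy(R));q2=robot.ik(g-.08*z,rpy(R));q2b=robot.ik(g+[0,0,.12],rpy(R))
    print(a,g.round(3),*[None if q is None else np.round(q) for q in(q1,q2,q2b)])
    for p in range(-180,180,45):
        R2=tool(p,a);z=R2.apply([0,0,1])
        g2=np.array([*C[:2],.076])-.054*z
        q=robot.ik(g2,rpy(R2));q3=robot.ik(g2+[0,0,.1],rpy(R2))
        if q is not None and q3 is not None:print("   place",p,g2.round(3),np.round(q))
E
```

```text
tip 0.0726 [ 0.85286853  0.15038373 -0.5       ] [180. -60.  10.]
lid 0.25 [-47.5925284    6.83969227   0.91135209  84.07165982   0.
 132.4074716 ]
lid 0.1145 [-47.5925284   10.1177484   -9.74655315  70.13569845   0.
 132.4074716 ]
[-24.33996446  -8.43345991 -29.49375591  68.939704     0.
 155.66003554]
0 [0.477 0.104 0.105] None None None
   place -180 [ 0.494 -0.35   0.13 ] [-48.   9.  -9.  72.   0. -48.]
   place -135 [ 0.494 -0.35   0.13 ] [-48.   9.  -9.  72.   0. -93.]
   place -90 [ 0.494 -0.35   0.13 ] [ -48.    9.   -9.   72.    0. -138.]
   place -45 [ 0.494 -0.35   0.13 ] [-48.   9.  -9.  72.   0. 177.]
   place 0 [ 0.494 -0.35   0.13 ] [-48.   9.  -9.  72.   0. 132.]
   place 45 [ 0.494 -0.35   0.13 ] [-48.   9.  -9.  72.   0.  87.]
   place 90 [ 0.494 -0.35   0.13 ] [-48.   9.  -9.  72.   0.  42.]
   place 135 [ 0.494 -0.35   0.13 ] [-48.   9.  -9.  72.   0.  -3.]
-10 [0.482 0.105 0.114] None None None
   place -180 [ 0.485 -0.35   0.129] [-51.   0. -19.  64.   8. -51.]
   place -135 [ 0.488 -0.357  0.129] [-52.   9. -10.  73.  10. -98.]
   place -90 [ 0.494 -0.36   0.12
[... 1402 characters left out ...]
 20.  -1.  75. -29. 102.]
   place 90 [ 0.494 -0.323  0.123] [-37.  -8. -32.  48. -24.  49.]
   place 135 [ 0.475 -0.331  0.123] [-49. -27. -48.  39.   2.  -3.]
-40 [0.503 0.109 0.132] [ -5. -37. -52.  51.   7. 166.] [ -7. -47. -50.  63.   7. 164.] [ -5. -39. -41.  64.   7. 166.]
   place -180 [ 0.46  -0.35   0.117] [-64. -20. -45.  45.  35. -58.]
   place -135 [ 0.47  -0.375  0.117] [ -65.   19.   -6.   81.   37. -116.]
   place -90 [ 0.494 -0.385  0.117] [ -57.   49.   33.  109.   20. -154.]
   place 45 [ 0.519 -0.326  0.117] [-31.  27.   4.  79. -39. 108.]
   place 90 [ 0.494 -0.316  0.117] [-33. -11. -38.  39. -33.  50.]
   place 135 [ 0.47  -0.326  0.117] [-49. -39. -60.  29.   2.  -3.]
```

Lid poses are reachable. The tumbler needs a grasp tilted 40–45° to its axis, placed from heading +90 so the gripper body stays clear of the jar and lamp. Lid first.

```bash
python3 - <<'E'
from g import *
def st(t):
    o=robot.observe();print(t,round(o["time"],1),o["tool_pos"].round(4),o["ft_force"].round(1),"w",round(o["gripper_width"],4),"f",o["gripper_force"])
robot.move_pose([*LID,.17],[180,0,0]);robot.set_gripper(.055);st("above")
print(robot.line_to([*LID,.1145],vel=.08,guard=8));st("down")
robot.set_gripper(0.0);st("grip")
if robot.observe()["gripper_width"]>.015:
    p=robot.observe()["tool_pos"];robot.line_to([p[0],p[1],.22],vel=.12);st("up")
    crop("side",220,120,330,250,4,"held.png")
E
```

```text
above 2.1 [ 0.495  -0.3504  0.1701] [0.3 0.2 0. ] w 0.0551 f 0.0
False
down 2.9 [ 0.4954 -0.3502  0.1149] [ 0.3 -0.2  0.4] w 0.0551 f 0.0
grip 3.3 [ 0.4955 -0.3503  0.1154] [-1.5  0.5  4.9] w 0.0212 f 58.56736600399017
up 4.3 [ 0.4952 -0.35    0.2189] [-0.2 -0.1 -0.7] w 0.0205 f 58.9110803604126
```

View pics/held.png

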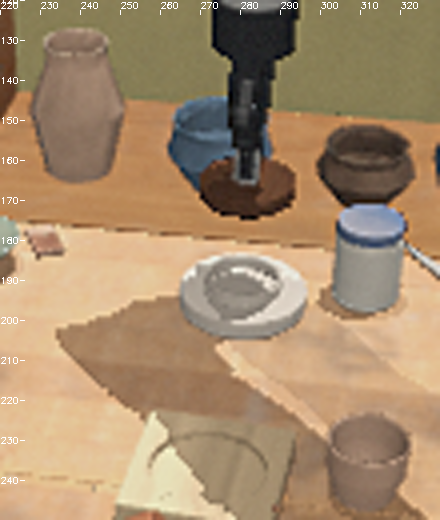

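The lid is held level at about (280,188) with the chuck's pocket uncovered at about (280,195). I'll place it.

```bash
cat >> g.py <<'E'
def st(t):
    o=robot.observe();print(t,round(o["time"],1),o["tool_pos"].round(4),o["ft_force"].round(1),"w",round(o["gripper_width"],4),"f",round(o["gripper_force"],1))
E
python3 - <<'E'
from g import *
robot.line_to([REST[0],REST[1],.2],vel=.2)
robot.line_to([REST[0],REST[1],.120],vel=.1);st("above")
print(robot.line_to([REST[0],REST[1],.1045],vel=.03,guard=4));st("down")
E
```

```text
above 6.8 [ 0.4917 -0.0802  0.1207] [-0.5  0.3 -2.1] w 0.0212 f 58.9
True
down 7.3 [ 0.4913 -0.08    0.1059] [-0.1  1.   6.1] w 0.0212 f 59.6
```

Contact came exactly at the seated height. I'll release, clear the view and re-measure the chuck collar, lid and tumbler. The lid now sits at a position known from the robot, which gives the camera bias.

```bash
cat > m2.py <<'E'
from g import *
from fit import *
robot.set_gripper(.055);robot.line_to([REST[0],REST[1],.2],vel=.15)
robot.goto_joints([-76.645,5.964,5.575,89.605,0,77.527]);st("clear")
robot.set_gripper(.085)
I={n:robot.grab_frame(n) for n in("top","side")}
cv2.imwrite("pics/J_top.png",I["top"]);cv2.imwrite("pics/J_side.png",I["side"])
def rp(n,x,f):print(n,np.round(x,4),round(f,3))
for cs in (("top",),("side",)):
    print(cs)
    lf=lambda x:lid([x[0],x[1],.012])
    rp("lid",*fit(lf,[.4913,-.08],[.005]*2,I,cs,rad=2,dbg="lid"))
    ch=lambda x:[cyl([x[0],x[1],0],[x[0],x[1],.02],.062),cyl([x[0],x[1],.02],[x[0],x[1],.033],.0375)]
    rp("chuck",*fit(ch,[.4944,-.3505],[.005]*2,I,cs,dbg="chuck"))
    rest=lambda x:[np.array([[x[0]+.063*(a*np.cos(x[2])-b*np.sin(x[2])),x[1]+.063*(a*np.sin(x[2])+b*np.cos(x[2])),z] for a in(-1,1) for b in(-1,1) for z in(0,.02)])]+lf([.4913,-.08])
    rp("rest",*fit(rest,[.49,-.084,-.08],[.005,.005,.05],I,cs,dbg="rest"))
    rp("tall z fixed",*fit(lambda x:tum([x[0],x[1],.0589,x[2]]),[*M[:2],.182],[.005,.005,.05],I,cs,rad=3,dbg="tall"))
a=cv2.resize(I["top"][185:245,164:364],None,fx=4,fy=4,interpolation=2);b=cv2.resize(I["side"][165:265,220:330],None,fx=3,fy=3,interpolation=2)
b=np.hstack([b,np.zeros((300,800-b.shape[1],3),np.uint8)])
for i,k in enumerate(("chuck","tall")):b[:200,350+i*210:550+i*210]=cv2.resize(cv2.imread(f"pics/d_{k}_side.png"),(200,200))
cv2.imwrite("pics/after.png",np.vstack([a,b]))
E
python3 m2.py
```

```text
clear 10.4 [ 0.2621 -0.5395  0.3037] [-0.6  0.8 -0.6] w 0.0551 f 0.0
('top',)
lid [ 0.49   -0.0777] 0.028
chuck [ 0.4943 -0.3522] 0.032
rest [ 0.4917 -0.0816 -0.0695] 0.035
tall z fixed [0.5741 0.1214 0.1863] 0.056
('side',)
lid [ 0.4911 -0.0792] 0.077
chuck [ 0.4956 -0.3499] 0.035
rest [ 0.4911 -0.0782 -0.0789] 0.055
tall z fixed [0.577  0.1222 0.1972] 0.042
```

View pics/after.png

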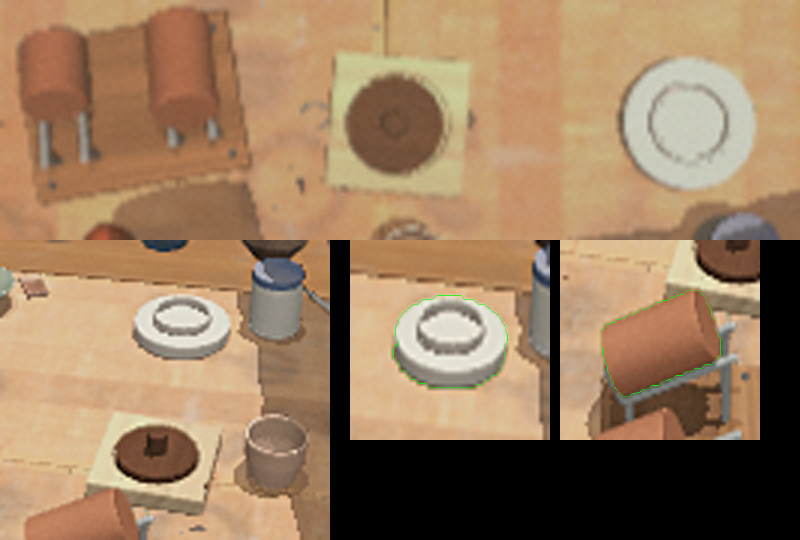

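The lid is seated in the recess, slightly left of centre, and the chuck's collar is clear. Now I'll grasp the tall tumbler and lift it. The final alignment I'll do by comparing tumbler and chuck in the same image.

```bash
cat >> g.py <<'E'
M=np.array([.5755,.1205,.0589]);PSI=10.6;A=-42;G0=.060 # grasp point distance from the mouth
Rg=tool(PSI,65+A);zg=Rg.apply([0,0,1]);Pg=M-G0*axis()-.054*zg
def place(mouth,p=90): # TCP pose for a mouth-down tumbler with mouth centre there
    R=tool(p,A);return np.array(mouth)+[0,0,G0]-.054*R.apply([0,0,1]),rpy(R)
E
python3 - <<'E'
from g import *
back_=np.array([-np.cos(np.radians(PSI)),-np.sin(np.radians(PSI)),0])
print(Pg,[robot.ik(Pg+v,rpy(Rg)) is not None for v in([0,0,0],[0,0,.12],.008*back_+[0,0,.03],.008*back_+[0,0,.15])])
for p in(60,75,90,105,120):print(p,[robot.ik(*place([*C[:2],h],p)) for h in(.02,.15)])
robot.move_pose(Pg+[0,0,.12],rpy(Rg));st("above")
print(robot.line_to(Pg,vel=.12,guard=8));st("down")
crop("side",205,190,305,320,4,"pre.png")
E
```

```text
[0.50131006 0.10661573 0.13396436] [True, True, True, True]
60 [array([-29.5627369 ,  15.03035599,  -9.99090967,  65.37243778,
       -41.99849768,  90.58838627]), array([-29.5627369 ,   9.79194835,  -2.02733762,  78.57441747,
       -41.99849768,  90.58838627])]
75 [array([-30.19460728,   1.65283355, -25.04726032,  50.02137301,
       -40.22107439,  69.92444521]), array([-30.19460728,  -4.28617519, -16.90796787,  64.0996742 ,
       -40.22107439,  69.92444521])]
90 [array([-32.3686778 , -11.58743493, -38.65863099,  37.19264788,
       -34.41351221,  49.53804487]), array([-32.3686778 , -18.10190276, -30.12733917,  52.23840753,
       -34.41351221,  49.53804487])]
105 [array([-36.32727331, -24.10396488, -49.94023513,  29.057639  ,
       -24.71597558,  30.74378827]), array([-36.32727331, -30.7623011 , -40.77536738,  44.88084297,
       -24.71597558,  30.74378827])]
120 [array([-42.0434333 , -34.94182587, -58.21388409,  26.14637306,
       -11.90503997,  13.54121702]), array([-42.0434333 , -41.02786007, -48.2085227 ,  42.23776865,
       -11.90503997,  13.54121702])]
above 13.4 [0.5016 0.1061 0.2541] [ 0.5 -0.1  0.9] w 0.085 f 0.0
False
down 14.6 [0.5018 0.1066 0.135 ] [-0.2  0.2  0.9] w 0.0855 f 0.0
```

View pics/pre.png

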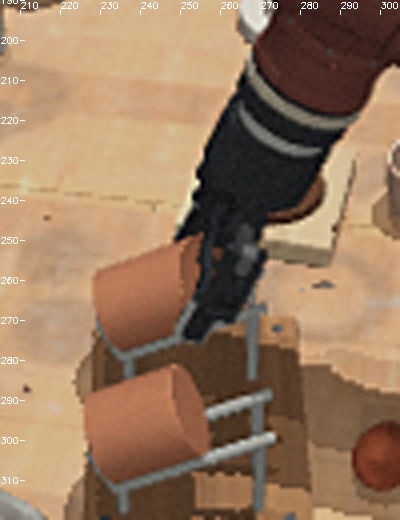

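The fingers straddle the tall tumbler near its foot, the near finger at about (255,258), with clearance to the neighbouring tumbler. I'll grip, lift clear and carry it over the chuck.

```bash
python3 - <<'E'
from g import *
b=np.array([-np.cos(np.radians(PSI)),-np.sin(np.radians(PSI)),0])
robot.set_gripper(0.0);st("grip")
if robot.observe()["gripper_width"]>.05:
    robot.line_to(Pg+.008*b+[0,0,.03],vel=.06);st("lift")
    robot.line_to(Pg+.008*b+[0,0,.15],vel=.15);st("up")
    robot.move_pose(*place([*C[:2],.13]));st("over")
    robot.line_to(place([*C[:2],.05])[0],vel=.1);st("near")
    I={n:robot.grab_frame(n) for n in("top","side")}
    cv2.imwrite("pics/K_top.png",I["top"]);cv2.imwrite("pics/K_side.png",I["side"])
    crop("side",240,130,340,220,4,"ks.png",I["side"]);crop("top",290,170,390,260,4,"kt.png",I["top"])
    a,c=cv2.imread("pics/ks.png"),cv2.imread("pics/kt.png");cv2.imwrite("pics/k.png",np.hstack([a,c]))
E
```

```text
grip 15.0 [0.5017 0.1065 0.135 ] [-5.2 -0.9  6.7] w 0.0599 f 62.8
lift 15.7 [0.4935 0.1051 0.164 ] [-0.2  0.5 -1.1] w 0.0593 f 64.6
up 16.6 [0.4931 0.1052 0.2827] [ 0.7  0.5 -1.3] w 0.0594 f 64.6
over 18.4 [ 0.4946 -0.314   0.23  ] [-0.4 -0.6 -1.1] w 0.0598 f 64.6
near 19.3 [ 0.4949 -0.3146  0.1511] [ 0.5 -0.4 -0.8] w 0.0598 f 64.6
```

View pics/k.png

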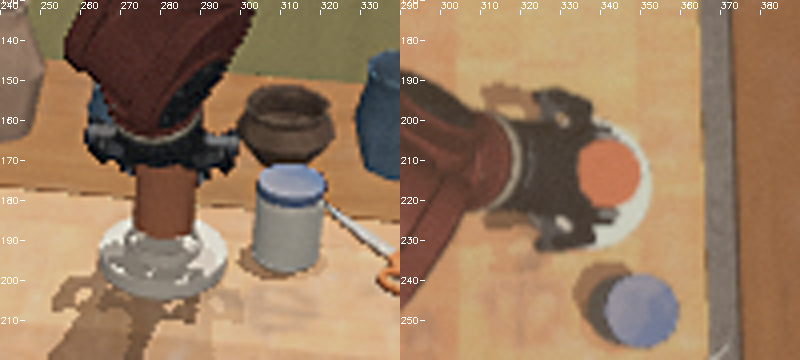

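The tumbler hangs vertically over the chuck: sides at columns 273.5–288.8 and mouth at row ~189 in the side view, foot disc at about (342,213) in the top view. Now I'll measure it against the chuck in the same images.

```bash
cat > al.py <<'E'
from fit import *
from g import *
T=cv2.imread("pics/K_top.png");Sd=cv2.imread("pics/K_side.png")
def col(im,x0,y0,x1,y1):
    c=cv2.resize(im[y0:y1,x0:x1],None,fx=S,fy=S,interpolation=2).astype(int);return c
c=col(T,325,195,365,232);m=((c[...,2]-c[...,0]>70)&(c[...,2]>170)&(c[...,1]<150)).astype(np.uint8)
m=cv2.morphologyEx(m,2,np.ones((9,9)));k=max(cv2.findContours(m,0,1)[0],key=cv2.contourArea)[:,0]/S-.5+.5/S+[325,195]
h=cv2.convexHull(k.astype(np.float32))[:,0];h=h[h[:,0]>338]
f=192/np.tan(np.radians(robot.get_calibration("top")["vertical_fov"])/2)
from scipy.optimize import least_squares
def res(p):
    q=proj("top",cyl([p[0],p[1],.05+.092],[p[0],p[1],.1421],.03)[:48]);cc=q.mean(0);r=np.linalg.norm(q-cc,axis=1).mean()
    return np.linalg.norm(h-cc,axis=1)-r
r=least_squares(res,C[:2]);print("foot(top)",r.x.round(4),"rms px",np.sqrt((r.fun**2).mean()).round(2),len(h))
# side: edges of red body
c=col(Sd,265,172,298,196);m=(c[...,2]-c[...,0]>35)
rows=[int((v-172+.5)*S) for v in(180,182,184,186)]
e=[(np.where(m[i])[0].min()/S+265-.5,np.where(m[i])[0].max()/S+265-.5) for i in rows];print("side edges",np.round(e,1))
cc=np.mean(e)
colm=m[:,int((281-265+.5)*S)];print("mouth front row",np.where(colm)[0].max()/S+172-.5)
for nm,P in(("assumed C",[*C[:2],.05]),("+5mm x",[C[0]+.005,C[1],.05]),("+5mm y",[C[0],C[1]+.005,.05])):
    q=proj("side",cyl(P,np.add(P,[0,0,.06]),.03));w=q[(q[:,1]>172)&(q[:,1]<190)]
    ax=proj("side",[np.add(P,[0,0,z]) for z in np.linspace(0,.05,30)])
    print(nm,"axis col at 183:",np.interp(-183,-ax[:,1],ax[:,0]).round(2),"front row",q[:48][:,1].max().round(2))
print("meas axis col",round(cc,2))
E
python3 al.py
```

```text
foot(top) [ 0.4934 -0.3461] rms px 0.46 30
side edges [[264.5 297.3]
 [264.5 297.3]
 [264.5 297.3]
 [264.5 297.3]]
mouth front row 189.33333333333334
assumed C axis col at 183: 280.76 front row 188.81
+5mm x axis col at 183: 279.46 front row 188.69
+5mm y axis col at 183: 280.64 front row 189.53
meas axis col 280.92
```

In the images the tumbler sits about 2.5–6 mm too far +y of the chuck and about 1 mm short in x; the lid's offset in its recess shows the same sense. I'll shift by about (+1, −4) mm and go down slowly under a light guard. The stopping depth will show whether it entered the collar.

```bash
python3 - <<'E'
from g import *
m=np.array([C[0]+.001,C[1]-.004])
robot.line_to(place([*m,.042])[0],vel=.06);robot.pause(.2);st("pre")
r=robot.line_to(place([*m,.012])[0],vel=.02,guard=2.5);st("down %s"%r)
print("mouth z est",.012+robot.observe()["tool_pos"][2]-place([*m,.012])[0][2])
I={n:robot.grab_frame(n) for n in("top","side")}
cv2.imwrite("pics/L_top.png",I["top"]);cv2.imwrite("pics/L_side.png",I["side"])
E
```

```text
pre 19.9 [ 0.4955 -0.3184  0.1422] [ 0.   0.1 -1.5] w 0.0592 f 64.6
down True 20.9 [ 0.4955 -0.3186  0.1216] [ 0.3 -0.5  4.1] w 0.0595 f 64.8
mouth z est 0.021510755533326348
```

It stopped at an estimated mouth height of 21.5 mm. Resting on the collar would read 33 mm, so it is inside the pocket. I'll release, back out along the fingers and check.

```bash
python3 - <<'E'
from g import *
from fit import *
o=robot.observe();p=o["tool_pos"];z=tool(90,A).apply([0,0,1])
robot.set_gripper(.085);st("open")
robot.line_to(p-.11*z,vel=.12);robot.line_to(p-.11*z+[0,0,.1],vel=.2)
robot.goto_joints([-76.645,5.964,5.575,89.605,0,77.527]);st("clear")
I={n:robot.grab_frame(n) for n in("top","side")}
for cs in(("top",),("side",)):
    cc=.4943,-.3522
    if cs==("side",):cc=.4955,-.3494
    x,f=fit(lambda x:[cyl([x[0],x[1],.02],[x[0]+x[2],x[1]+x[3],.112],.03)],[*cc,0,0],[.004]*4,I,cs,rad=3,dbg="fin")
    print(cs,"mouth-chuck",(x[:2]-cc).round(4),"foot-mouth",x[2:].round(4),round(f,3))
    x,f=fit(lambda x:[cyl([*cc,x[0]],[*cc,x[0]+.092],.03)],[.02],[.005],I,cs,rad=3);print("mouth z",x.round(4),round(f,3))
a=cv2.resize(I["top"][185:265,164:364],None,fx=4,fy=4,interpolation=2);b=cv2.resize(I["side"][140:220,225:335],None,fx=3,fy=3,interpolation=2)
b2=cv2.resize(I["side"][210:330,205:330],None,fx=2,fy=2,interpolation=2)
v=np.zeros((600,800,3),np.uint8);v[:320]=a;v[330:330+b.shape[0],:b.shape[1]]=b;v[330:330+b2.shape[0],400:400+b2.shape[1]]=b2
cv2.imwrite("pics/final.png",v)
E
```

```text
open 21.4 [ 0.4947 -0.3178  0.1201] [-0.7 -0.2  0.5] w 0.085 f 0.0
clear 24.4 [ 0.2624 -0.5392  0.3034] [1.5 0.5 0.2] w 0.085 f 0.0
('top',) mouth-chuck [ 0.0012 -0.0011] foot-mouth [-0.0015  0.0024] 0.032
mouth z [0.0186] 0.048
('side',) mouth-chuck [-0.0009  0.0212] foot-mouth [-0.0004 -0.0297] 0.123
mouth z [0.0159] 0.138
```

View pics/final.png

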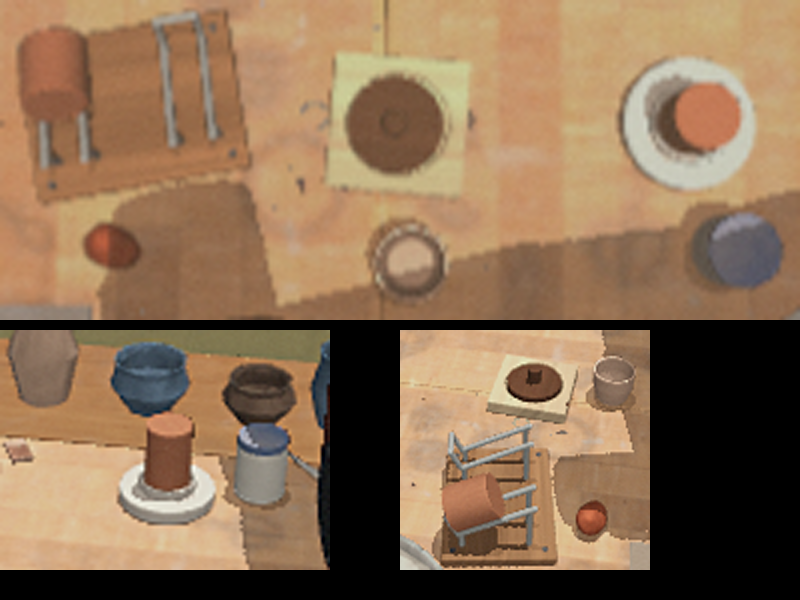

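The final picture shows the tumbler upright inside the collar, foot at about (708,116). The lid is flat in the recess, its knob concentric at (396,124). The short tumbler, jar and cup are where they were, and the arm is clear.

```bash
python3 -c "
from plant import robot
print(robot.job_done())"
```

```text
the job is handed in; nothing more can be done
None
```

The job is handed in at about 24 s of the 56 s allowed: the dust lid is knob up in the rest's recess, and the tall tumbler stands foot up inside the chuck's collar. The short tumbler, jar and cup look unmoved in the last picture; no verdict was returned.

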